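Load the slide viewer and hold its shutter open at the mark

ROBOT

A 7-joint arm with a two-finger parallel gripper is mounted at the origin on a cart in front of the work surface, level with it; the furniture and walls round the work are solid. World frame = base frame: x ahead of the robot, y to its left, z up, the work surface at z = 0. Lengths are in m, angles in rad, forces in N, time in s.
With the tool pointing down it reaches from about 0.4 to 0.875 m from the base axis. Payload 19.3 kg.
Tool frame: the origin (TCP) lies midway between the tips of the shut fingers; the grasp point (between the pads) lies 19 mm behind it; x points along the fingers, y is the direction in which the jaws open and shut, and the axes are right-handed (so a half turn about x gives the same grasp; the last joint's range is limited). The gripper opens to 85 mm and grips with 20 to 120 N. Pads are 22 mm wide; open, the fingers measure 114 mm over their backs; the gripper's body (76 mm by 85 mm) begins 54 mm behind the grasp point. The pads swing forward as they close: fully open they stand 13 mm farther back than shut.
Start: joints at [-0.07, 0.521, -0.036, 1.599, 0.021, 1.021, -0.113], TCP at [0.625, -0, 0.231] pointing down, gripper open.
Joint ranges: [-2.91, 2.91], [-0.3, 2.13], [-1.5, 1.42], [0.17, 2.43], [-1.26, 4.41], [0.16, 1.93], [-2.52, 2.52]. Speed limits (rad/s): [1.89, 1.89, 2.39, 2.39, 3.01, 3.01, 3.01].

INTERFACE

Orientations are given as [roll, pitch, yaw] about the fixed x, y, z axes, in that order (R = Rz(yaw) Ry(pitch) Rx(roll)).
In Python, from workcell import bot gives the robot as it stands. The module is installed in compiled form; this text tells all that it offers.
- The arm moves only by the tool servo_tool, never from a script. Its argument "targets" is a list of rows, each an object of numbers: "x", "y", "z": the shift along the tool's x, y, z as a fraction of full scale; "wx", "wy", "wz": the turn, a rotation vector about the tool's x, y, z as a fraction of full scale. A call has 1 to 12 rows; each row is the pose to reach, as a shift and turn from the pose measured when the call began, along the tool's axes at that moment, turning the shorter way round; what a row does not reach only later rows make up. Full scale, the value 1, is 40 cm for a shift and 360 degrees for a turn. A row lasts 1/8 s, in which the tool goes at most 62.5 mm and 10.7 degrees, less where a joint would pass 70% of its speed; a pose out of reach is approached as far as the arm can. A call with a number of a shift or a turn outside -1 to 1 is refused whole. A call with a gripper value outside its range is refused whole. "grip" is the gripper command: -1 is shut, 1 is fully open, values between are in proportion, set as the call begins (left out, the last holds). The fingers move at their own pace and stop on an object; "squeeze" is the grip in N (left out, the last holds). Time passes only in rows, so rows that repeat a pose let the fingers close. It gives the time, the measured TCP pose, the force and the opening at its end, in the units of the state.
- bot.observe(): the state, without advancing time (a new reading comes with each control period).
- bot.grab_frame(name): name is "scene" or "side" or "wrist"; returns (picture, depth): 480x640x3 uint8, red, green, blue; 480x640 float32, m along the optical axis (not along the pixel's ray), 0 where there is no reading.
- bot.get_calibration(name): a dict with "intrinsics" (3x3 intrinsics, pixels), "R" (3x3) and "t" (3): a world point X has camera coordinates R X + t. Camera axes: x right, y down, z forward; pixel columns grow to the right and rows downward; lengths in m; the calibration is good to about 2 mm. A picture is of the moment at which its call begins: read the wrist's pose just before it. get_calibration takes no time and is no camera call; for the wrist camera it gives the pose at the moment of the call.
- bot.job_done(): hands the job in, once; it reports no verdict.
Trained networks look in the newest picture that a camera, given by its name, has taken for a name from the list of things; names that differ only in an ending like _2 or _b are one class to them, and where a whole thing is asked for, a point or a joint stands for the part that bears it (a point fixed in the world has none). Each returns a list of dicts, best first, with "confidence" (0 to 1); they miss things now and then, are a little off and sometimes report something else, mostly with a low value. They report only what shows in the picture. A call takes as long as a camera call.
- bot.trace(camera, target): "mask" (480x640 bool, what is visible of it) and "pixel" ([column, row] in pixels, amid what is visible of it).
The state is a dict: "clock": time; "qpos": joint angles; "qd": joint speeds; "joint_efforts": joint torques, N m; "position": TCP position; "tool_rot": TCP orientation; "force": force on the tool from outside, world axes, zero at the start; "moment": the same for the moment, N m; "grip_width": finger opening in m.
Only numpy, scipy, OpenCV 4.12 (cv2) and the standard library are available. Lean on these libraries where they do the work, as an engineer would, in place of code of your own. Each camera call takes 0.05 s, during which the arm holds its last target. There are 200 camera calls.

TASK

Pick up the slide carrier gently (it has an arch handle and holds thin glass, so use a light grip and do not bump it down) and seat it flat on the viewer's window, inside the four corner locators. Then let go of it, take the black pull bar of the spring-return shutter and ease the shutter out until its index finger lines up with the mark clip on the rail; finish while still holding it there, without ever letting it snap back, and leave the other things on the bench undisturbed.

Things in the scene. Friction and masses are not known exactly. Their poses are not given: they have to be found in the camera images.
- viewer: White light viewer, fixed: box 150 (x) x 160 (y) x 45 mm. Origin: centre of its underside; z up; the shutter pulls out along its -x, roughly towards the robot. Four aluminium corner locators 10 mm high on top leave 74 (x) x 106 (y) mm between them, 5 mm clearance each side of the carrier. A rail 12 mm wide, top 36 mm up, runs from the front face at y = +56 mm forward to x = -210 mm.
- window (a point): Centre of the upper face of the viewer's clear window, 45 mm above the viewer's origin, axes as the viewer. The carrier's origin belongs here.
- carrier: Loose grey slide carrier: frame 64 (x) x 96 (y) x 6 mm with two glass slides, about 90 g. Origin: centre of underside, z up. Arch handle over its middle: bar along y, 10 mm wide and high, top 45 mm up, on posts at y = +-38 mm (70 mm free between). Either way round is right. Fragile: finger forces on it, both added, stay under 120 N; it may press on the viewer with at most 60 N.
- shutter (a joint): Travel of the spring-return shutter in m: 0 shut, grows as it is pulled out along the viewer's -x, end stop at 0.080. A spring pulls it shut with 4 N at 0, rising 80 N/m (about 9 N at 0.06). The mark is between 0.030 and 0.060. Let go, it springs shut.
- pull_bar_top (a point): Centre of the top of the shutter's pull bar, 84 mm above the bench, axes as the viewer: an upright black bar 12 mm thick (x), 56 mm wide (y), 52 mm tall. Moves with the shutter; when shut, the bar's middle stands 40 mm in front of the viewer's front face. A flat steel blade joins its foot to the box.
- index_tip (a point): End of the shutter's index finger, a thin dark steel finger 3 mm wide that points from the pull bar to the rail (+y); 49 mm to +y of the pull bar's middle and level with its x. It moves with the shutter.
- mark_line (a point): Middle of the upright fin (3 mm wide) of the small dark steel clip that is set on the rail: this is the mark. It cannot move. Axes as the viewer; the index finger is at the mark when both have the same x along the viewer.
- timer: Bystander, loose: small white kitchen timer 66 x 66 x 18 mm. Origin: centre of its underside. Leave where it is.
- tip_cup: Bystander, loose: small white open cup 70 mm wide, 50 mm high. Origin: centre of its underside. Leave where it is.
- tape_roll: Bystander, loose: small roll of tape 64 mm across, 13 mm high. Origin: centre of its underside. Leave where it is.
- marker: Bystander, loose: marker pen 143 mm long, 14 mm high. Origin: centre of its underside. Leave where it is.
- comb: Bystander, loose: black gel comb 160 x 12 x 30 mm. Origin: centre of its underside. Leave where it is.
- tweezers: Bystander, loose: steel tweezers 126 mm long, 11 mm high. Origin: centre of its underside. Leave where it is.

How it is judged:
By the outcome, as a careful person would: the job done as asked, in the order asked, and still so for the second after the job is handed in, while the arm keeps its last pose, push and grip.
It also fails if it takes over 51 s, if anything falls off the work surface, if the arm or the gripper's body presses on something with over 40 N, if the wrist force passes 120 N, or if a joint passes its speed limit or range.

## Working session

There is one attempt and no reset: what is moved stays moved. The work goes in short steps, Python scripts to look and compute and a tool call to move; the robot and the scene stay as the last step left them, time stands still between calls to the robot, and variables do not carry over. Pictures are saved under pics/ and viewed, on a budget of 10 in all, crops included, one or two more only if the job needs it, and the job is handed in when it is done.

Besides the shell and the picture viewer there is one more tool, called after ">>>" as a command line: name --argument value ..., lists and objects as JSON in quotes. servo_tool: Moves the arm, as the interface text tells. Shift numbers are shares of 40 cm and turn numbers shares of 360 degrees, none past 1 either way. Its arguments: {"type":"object","properties":{"targets":{"type":"array"},"grip":{"type":"number"},"squeeze":{"type":"number"}},"required":["targets"]}

```bash
mkdir -p pics
cat > h.py <<'E'
import numpy as np, cv2
from workcell import bot
from scipy.spatial.transform import Rotation as Ro
def world(cam,d,mask,cal=None):
    c=cal or bot.get_calibration(cam); K=c["intrinsics"]
    v,u=np.nonzero(mask&(d>0)); z=d[v,u]
    P=np.stack([(u-K[0,2])/K[0,0]*z,(v-K[1,2])/K[1,1]*z,z],1)
    return (P-np.array(c["t"]))@np.array(c["R"])
def proj(cam,X):
    c=bot.get_calibration(cam); q=np.array(c["intrinsics"])@(np.array(c["R"])@np.array(X)+c["t"]); return q[:2]/q[2]
def save(n,img): cv2.imwrite("pics/"+n,cv2.cvtColor(img,cv2.COLOR_RGB2BGR))
E
python3 - <<'E'
from h import *
s=bot.observe(); print(s)
for cam in("scene","side"):
    im,d=bot.grab_frame(cam); save(cam+"1.png",im); np.save(cam+"d.npy",d)
    for t in ("carrier","viewer","shutter","pull_bar_top","mark_line","index_tip"):
        for r in bot.trace(cam,t)[:2]:
            P=world(cam,d,r["mask"]); 
            print(cam,t,round(r["confidence"],2),r["pixel"],len(P),P.mean(0).round(3) if len(P) else'',np.percentile(P,[2,98],0).round(3) if len(P) else '')
E
```

```text
{'clock': 0.0, 'qpos': array([-0.0701898 ,  0.5220169 , -0.03633681,  1.60000783,  0.02119366,
        1.02108103, -0.11279265]), 'qd': array([ 0.00138672, -0.00076422,  0.00039662, -0.0008536 , -0.00131358,
       -0.00015107, -0.00146733]), 'joint_efforts': array([-4.24098413e-03, -9.27110124e+01,  1.97758444e+00, -3.69928443e+01,
        1.76317629e-02,  8.19846697e-03, -6.58496788e-05]), 'position': array([ 6.24664838e-01, -3.57825006e-05,  2.30723883e-01]), 'tool_rot': array([-1.50872169,  1.56966794, -3.079526  ]), 'force': array([ 0.04426894,  0.10478331, -0.54555067]), 'moment': array([ 0.03058329, -0.01613072, -0.02397706]), 'grip_width': 0.08537999231096695}
scene carrier 0.61 [225.6, 357.8] 1458 [0.504 0.36  0.013] [[0.469 0.31  0.001]
 [0.546 0.404 0.045]]
scene carrier 0.39 [322.3, 248.3] 745 [0.558 0.043 0.046] [[0.534 0.    0.028]
 [0.597 0.075 0.084]]
scene viewer 0.83 [290.4, 236.4] 4773 [0.633 0.068 0.04 ] [[ 0.472 -0.02   0.005]
 [ 0.74   0.144  0.08 ]]
scene shutter 0.66 [324.0, 247.4] 717 [0.557 0.043 0.046] [[0.534 0.002 0.029]
 [0.596 0.075 0.084]]
scene shutte
[... 550 characters left out ...]
0.035 0.04 ] [[ 0.472 -0.034  0.004]
 [ 0.746  0.129  0.079]]
side viewer 0.33 [258.9, 286.8] 241 [0.379 0.011 0.01 ] [[ 0.368 -0.05   0.001]
 [ 0.389  0.087  0.015]]
side shutter 0.69 [332.5, 263.0] 577 [0.563 0.027 0.045] [[ 0.535 -0.001  0.03 ]
 [ 0.595  0.071  0.086]]
side shutter 0.59 [369.8, 260.6] 4330 [0.642 0.036 0.041] [[ 0.472 -0.034  0.005]
 [ 0.745  0.128  0.08 ]]
side pull_bar_top 0.66 [333.4, 261.5] 660 [0.563 0.03  0.044] [[ 0.535 -0.002  0.003]
 [ 0.598  0.085  0.086]]
side mark_line 0.72 [303.9, 200.8] 513 [0.509 0.35  0.013] [[0.467 0.306 0.001]
 [0.55  0.404 0.047]]
side index_tip 0.91 [333.0, 262.1] 640 [0.563 0.029 0.045] [[ 0.534 -0.002  0.029]
 [ 0.597  0.075  0.086]]
```

View pics/scene1.png

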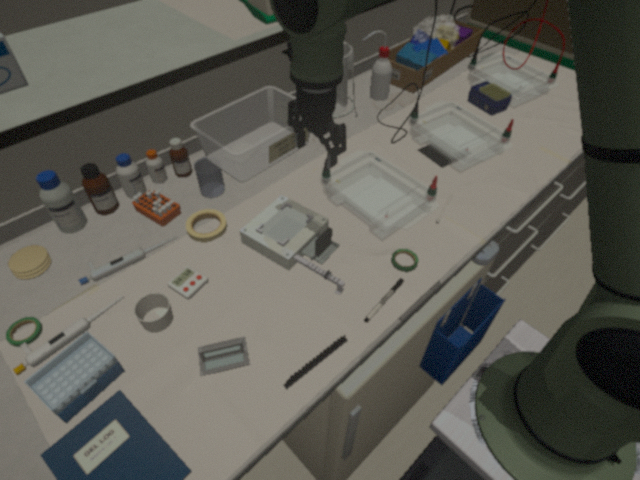

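Run:
```python
from h import *
# cloud from both cams
A=np.ones((480,640),bool)
P=np.vstack([world(c,np.load(c+"d.npy"),A) for c in("scene","side")])
def rect(Q,n):
    r=cv2.minAreaRect(Q[:,:2].astype(np.float32)); print(n,len(Q),np.round(r[0],4),np.round(r[1],4),round(r[2],1))
def sel(x0,x1,y0,y1,z0,z1): 
    return P[(P[:,0]>x0)&(P[:,0]<x1)&(P[:,1]>y0)&(P[:,1]<y1)&(P[:,2]>z0)&(P[:,2]<z1)]
rect(sel(.44,.6,.25,.45,.035,.05),"handle"); rect(sel(.44,.6,.25,.45,.003,.05),"carrier")
rect(sel(.5,.85,-.1,.2,.040,.05),"viewer top+"); rect(sel(.5,.85,-.1,.2,.051,.06),"locators"); rect(sel(.5,.62,-.05,.1,.06,.09),"bar")
rect(sel(.4,.56,.03,.15,.031,.05),"rail")
```

```text
handle 358 [0.5092 0.3547] [0.086  0.0127] 60.8
carrier 3183 [0.5202 0.35  ] [0.1594 0.1995] 0.0
viewer top+ 5532 [0.6283 0.0477] [0.2392 0.1657] 10.3
locators 383 [0.6267 0.0044] [0.2649 0.1845] 73.2
bar 354 [0.5572 0.0347] [0.0129 0.0606] 11.1
rail 675 [0.5072 0.0642] [0.1058 0.0686] 0.7
```

The scene shows the carrier at about (223,355), the viewer at (285,232), the pull bar at (322,240) and the rail running to (342,288). Next I compute the move to above the carrier.

```bash
cat >> h.py <<'E'
def go(p,yaw,s=None):
    """rows' numbers to reach TCP p, tool x down, tool y at world angle yaw (deg), or the half turn if shorter"""
    s=s or bot.observe(); R=Ro.from_euler('xyz',s["tool_rot"]); out=None
    for k in(0,180):
        a=np.radians(yaw+k); x=np.array([0,0,-1.]); y=np.array([np.cos(a),np.sin(a),0])
        G=Ro.from_matrix(np.stack([x,y,np.cross(x,y)],1)); w=(R.inv()*G).as_rotvec()
        if out is None or np.linalg.norm(w)<np.linalg.norm(out): out=w
    sh=R.inv().apply(np.array(p)-s["position"])
    print("shift",(sh/.4).round(4),"turn",(out/2/np.pi).round(4),"min rows",np.linalg.norm(sh)/.0625,np.degrees(np.linalg.norm(out))/10.7)
E
python3 - <<'E'
from h import *
s=bot.observe(); print(Ro.from_euler('xyz',s["tool_rot"]).as_matrix().round(3))
c=bot.get_calibration("wrist"); R=np.array(c["R"]); print("cam pos",-R.T@c["t"],"axes",R.round(3), c["intrinsics"])
go([.509,.355,.16],-29.2)
E
```

```text
[[-0.  1. -0.]
 [-0. -0. -1.]
 [-1. -0.  0.]]
cam pos [0.62500542 0.08065542 0.37383055] axes [[ 1.    -0.001 -0.   ]
 [-0.001 -0.949  0.314]
 [-0.    -0.314 -0.949]] [[331.21796813   0.         321.78115244]
 [  0.         331.21796813 239.71379218]
 [  0.           0.           1.        ]]
shift [ 0.1783 -0.2901 -0.8876] turn [0.0811 0.     0.    ] min rows 6.084258792869451 2.7285395642504433
```

Run:
```python
from h import *
c=bot.get_calibration("wrist"); im,d=bot.grab_frame("wrist"); save("w1.png",im); np.savez("w1.npz",im=im,d=d,**{k:np.array(v) for k,v in c.items()})
for t in ("viewer","mark_line","index_tip","pull_bar_top"):
    for r in bot.trace("wrist",t)[:1]:
        P=world("wrist",d,r["mask"],c); print(t,round(r["confidence"],2),r["pixel"],len(P),np.percentile(P,[2,50,98],0).round(3) if len(P) else '')
```

```text
viewer 0.72 [350.6, 150.3] 32949 [[ 0.506 -0.02   0.03 ]
 [ 0.654  0.063  0.045]
 [ 0.744  0.136  0.083]]
mark_line 0.67 [192.0, 129.8] 226 [[0.493 0.073 0.03 ]
 [0.499 0.081 0.039]
 [0.504 0.09  0.048]]
index_tip 0.76 [262.2, 174.2] 4389 [[0.535 0.004 0.03 ]
 [0.567 0.041 0.033]
 [0.597 0.074 0.085]]
pull_bar_top 0.73 [256.6, 171.6] 4450 [[0.534 0.004 0.03 ]
 [0.567 0.041 0.033]
 [0.597 0.075 0.085]]
```

>>> servo_tool --targets '[{"x":0,"y":-0.04,"z":-0.12,"wx":0.011},{"x":0.02,"y":-0.08,"z":-0.25,"wx":0.023},{"x":0.04,"y":-0.125,"z":-0.38,"wx":0.035},{"x":0.06,"y":-0.17,"z":-0.51,"wx":0.047},{"x":0.08,"y":-0.21,"z":-0.64,"wx":0.058},{"x":0.1,"y":-0.25,"z":-0.77,"wx":0.07},{"x":0.11,"y":-0.28,"z":-0.86,"wx":0.08},{"x":0.12,"y":-0.29,"z":-0.8876,"wx":0.0811},{"x":0.12,"y":-0.29,"z":-0.8876,"wx":0.0811},{"x":0.12,"y":-0.29,"z":-0.8876,"wx":0.0811}]' --grip 0.0

```text
$.targets[0]: bad value
```

View pics/w1.png

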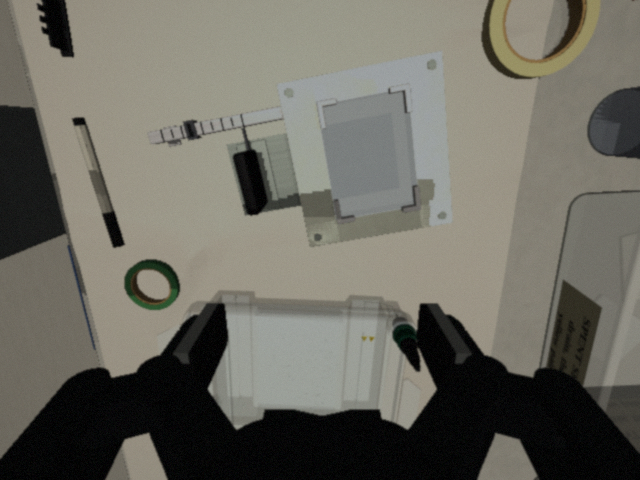

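The wrist view shows the viewer outline from (280,52) to (450,245), the locators at (319,100), (409,88), (340,218) and (417,208), the bar at (252,180), the index tip at (245,135) and the clip at (192,130). The move was refused, so I'll resend it with every key filled in.

>>> servo_tool --targets '[{"x":0.0,"y":-0.04,"z":-0.12,"wx":0.011,"wy":0.0,"wz":0.0},{"x":0.02,"y":-0.08,"z":-0.25,"wx":0.023,"wy":0.0,"wz":0.0},{"x":0.04,"y":-0.125,"z":-0.38,"wx":0.035,"wy":0.0,"wz":0.0},{"x":0.06,"y":-0.17,"z":-0.51,"wx":0.047,"wy":0.0,"wz":0.0},{"x":0.08,"y":-0.21,"z":-0.64,"wx":0.058,"wy":0.0,"wz":0.0},{"x":0.1,"y":-0.25,"z":-0.77,"wx":0.07,"wy":0.0,"wz":0.0},{"x":0.11,"y":-0.28,"z":-0.86,"wx":0.08,"wy":0.0,"wz":0.0},{"x":0.12,"y":-0.29,"z":-0.8876,"wx":0.0811,"wy":0.0,"wz":0.0},{"x":0.12,"y":-0.29,"z":-0.8876,"wx":0.0811,"wy":0.0,"wz":0.0},{"x":0.12,"y":-0.29,"z":-0.8876,"wx":0.0811,"wy":0.0,"wz":0.0}]' --grip 0.0

```text
clock: 2.2
position: [0.5099, 0.3535, 0.1835]
tool_rot: [1.349, 1.57, -0.732]
force: [0.9, -0.4, -0.7]
grip_width: 0.043
```

```bash
cat >> h.py <<'E'
def plane(cal,uv,z):
    K,R,t=(np.array(cal[k]) for k in("intrinsics","R","t")); C=-R.T@t
    r=R.T@np.linalg.inv(K)@np.array([*uv,1.]); return C+r*(z-C[2])/r[2]
E
python3 - <<'E'
from h import *
f=np.load("w1.npz"); cal={k:f[k] for k in("intrinsics","R","t")}
P=world("wrist",f["d"],np.ones((480,640),bool),cal)
def rect(m,n):
    Q=P[m].astype(np.float32); r=cv2.minAreaRect(Q[:,:2]); print(n,len(Q),np.round(r[0],4),np.round(r[1],4),round(r[2],2), Q[:,2].mean())
x,y,z=P.T
rect((x>.595)&(x<.76)&(y>-.05)&(y<.16)&(z>.042)&(z<.048),"top")
rect((x>.595)&(x<.76)&(y>-.05)&(y<.16)&(z>.052)&(z<.058),"loc")
rect((x>.52)&(x<.58)&(y>-.05)&(y<.09)&(z>.079)&(z<.089),"bar")
print("outer corners top",[plane(cal,u,.045)[:2].round(4) for u in((279,83),(441,53),(451,221),(311,246))])
print("loc",[plane(cal,u,.055)[:2].round(4) for u in((319,101),(408,88),(417,208),(339,218))])
print("clip",plane(cal,(191.5,124),.048),"tip",plane(cal,(243,130),.05))
E
```

```text
Traceback (most recent call last):
cv2.error: OpenCV(4.12.0) /io/opencv/modules/imgproc/src/convhull.cpp:143: error: (-215:Assertion failed) total >= 0 && (depth == CV_32F || depth == CV_32S) in function 'convexHull'
```

Run:
```python
from h import *
f=np.load("w1.npz"); cal={k:f[k] for k in("intrinsics","R","t")}
def cloud(f): return world("wrist",f["d"],np.ones((480,640),bool),{k:f[k] for k in("intrinsics","R","t")})
P=cloud(f)
def rect(m,n):
    Q=np.ascontiguousarray(P[m][:,:2],np.float32); r=cv2.minAreaRect(Q); print(n,len(Q),np.round(r[0],4),np.round(r[1],4),round(r[2],2))
x,y,z=P.T
rect((x>.595)&(x<.76)&(y>-.05)&(y<.16)&(z>.042)&(z<.048),"top")
rect((x>.595)&(x<.76)&(y>-.05)&(y<.16)&(z>.052)&(z<.058),"loc")
rect((x>.52)&(x<.58)&(y>-.05)&(y<.09)&(z>.079)&(z<.089),"bar")
print("outer corners top",[plane(cal,u,.045)[:2].round(4) for u in((279,83),(441,53),(451,221),(311,246))])
print("loc",[plane(cal,u,.055)[:2].round(4) for u in((319,101),(408,88),(417,208),(339,218))])
print("clip",plane(cal,(191.5,124),.048),"tip",plane(cal,(243,130),.05))
c=bot.get_calibration("wrist"); im,d=bot.grab_frame("wrist"); save("w2.png",im)
P=world("wrist",d,np.ones((480,640),bool),c); x,y,z=P.T
b=(x>.43)&(x<.59)&(y>.27)&(y<.44)
rect(b&(z>.039)&(z<.05),"handle")
rect(b&(z>.003)&(z<.05),"carrier")
for r in bot.trace("wrist","carrier")[:1]:
    P=world("wrist",d,r["mask"],c); z=P[:,2]; print(r["confidence"]); rect((z>.039)&(z<.05),"handle m"); rect(z>.003,"carrier m"); rect((z>.003)&(z<.01),"frame m")
```

```text
top 25028 [0.6711 0.056 ] [0.1502 0.1602] 10.3
loc 871 [0.6711 0.0559] [0.084  0.1159] 10.36
bar 878 [0.5581 0.0354] [0.0125 0.0557] 10.46
outer corners top [array([0.5863, 0.1212]), array([0.7301, 0.1452]), array([ 0.7575, -0.0079]), array([ 0.6135, -0.035 ])]
loc [array([0.6225, 0.1054]), array([0.7009, 0.1159]), array([0.7185, 0.008 ]), array([ 0.642 , -0.0021])]
clip [0.50393211 0.0862253  0.048     ] tip [0.55182453 0.08089532 0.05      ]
handle 1013 [0.5105 0.3564] [0.0821 0.01  ] 61.71
carrier 8820 [0.51  0.355] [0.1599 0.1698] 0.01
0.66
handle m 1009 [0.5105 0.3564] [0.0821 0.01  ] 61.71
carrier m 6103 [0.5103 0.3563] [0.0964 0.0642] 61.97
frame m 5052 [0.5103 0.3563] [0.0964 0.0642] 61.97
```

View pics/w2.png

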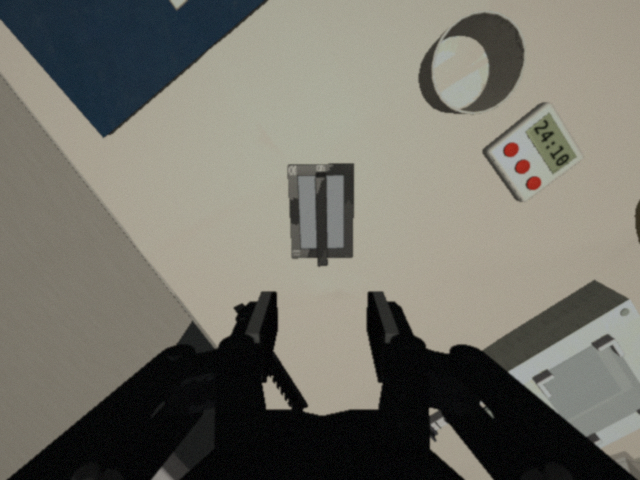

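The wrist view shows the carrier at about (321,212) with its handle nearly parallel to the pads, and nothing near it within reach of the fingers.

Run:
```python
from h import *
go([.5104,.3564,.022],-28.2)
```

```text
shift [ 0.4041 -0.0023 -0.0065] turn [-0.003  -0.     -0.0001] min rows 2.5864772344507387 0.10191614872469973
```

>>> servo_tool --targets '[{"x":0.06,"y":-0.002,"z":-0.0065,"wx":-0.003,"wy":0.0,"wz":0.0},{"x":0.15,"y":-0.0023,"z":-0.0065,"wx":-0.003,"wy":0.0,"wz":0.0},{"x":0.25,"y":-0.0023,"z":-0.0065,"wx":-0.003,"wy":0.0,"wz":0.0},{"x":0.33,"y":-0.0023,"z":-0.0065,"wx":-0.003,"wy":0.0,"wz":0.0},{"x":0.38,"y":-0.0023,"z":-0.0065,"wx":-0.003,"wy":0.0,"wz":0.0},{"x":0.404,"y":-0.0023,"z":-0.0065,"wx":-0.003,"wy":0.0,"wz":0.0},{"x":0.404,"y":-0.0023,"z":-0.0065,"wx":-0.003,"wy":0.0,"wz":0.0},{"x":0.404,"y":-0.0023,"z":-0.0065,"wx":-0.003,"wy":0.0,"wz":0.0}]'

```text
clock: 3.3
position: [0.5109, 0.3567, 0.0231]
tool_rot: [2.515, 1.569, 0.452]
force: [-0.3, -0.6, -0.5]
grip_width: 0.0426
```

Run:
```python
from h import *
go([.5104,.3564,.022],-28.2)
```

```text
shift [ 0.0027 -0.0008  0.0014] turn [-0.     -0.0002 -0.0002] min rows 0.02001693291498343 0.009852446041660363
```

>>> servo_tool --targets '[{"x":0.002,"y":-0.0008,"z":0.001,"wx":0.0,"wy":0.0,"wz":0.0},{"x":0.002,"y":-0.0008,"z":0.001,"wx":0.0,"wy":0.0,"wz":0.0},{"x":0.002,"y":-0.0008,"z":0.001,"wx":0.0,"wy":0.0,"wz":0.0},{"x":0.002,"y":-0.0008,"z":0.001,"wx":0.0,"wy":0.0,"wz":0.0},{"x":0.002,"y":-0.0008,"z":0.001,"wx":0.0,"wy":0.0,"wz":0.0},{"x":0.002,"y":-0.0008,"z":0.001,"wx":0.0,"wy":0.0,"wz":0.0}]' --grip -1 --squeeze 25

```text
clock: 4.05
position: [0.5108, 0.3567, 0.0228]
tool_rot: [2.56, 1.568, 0.497]
force: [-1.6, -0.5, 7.2]
grip_width: 0.0092
```

>>> servo_tool --targets '[{"x":-0.02,"y":0.0,"z":0.0,"wx":0.0,"wy":0.0,"wz":0.0},{"x":-0.08,"y":0.0,"z":0.0,"wx":0.0,"wy":0.0,"wz":0.0},{"x":-0.16,"y":0.0,"z":0.0,"wx":0.0,"wy":0.0,"wz":0.0},{"x":-0.24,"y":0.0,"z":0.0,"wx":0.0,"wy":0.0,"wz":0.0},{"x":-0.29,"y":0.0,"z":0.0,"wx":0.0,"wy":0.0,"wz":0.0},{"x":-0.3,"y":0.0,"z":0.0,"wx":0.0,"wy":0.0,"wz":0.0},{"x":-0.3,"y":0.0,"z":0.0,"wx":0.0,"wy":0.0,"wz":0.0}]'

```text
clock: 4.92
position: [0.5103, 0.3564, 0.1424]
tool_rot: [2.537, 1.569, 0.474]
force: [0.7, 0.3, -0.5]
grip_width: 0.0098
```

Run:
```python
from h import *
c=bot.get_calibration("wrist"); s=bot.observe(); print(s["grip_width"],s["force"],s["position"])
im,d=bot.grab_frame("wrist"); save("w3.png",im)
for r in bot.trace("wrist","carrier")[:1]:
    P=world("wrist",d,r["mask"],c); z=P[:,2]; print(r["confidence"],np.percentile(z,[1,5,25,50,75,99]).round(4))
    o=s["position"]; zt=np.median(z)
    Q=np.ascontiguousarray(P[:,:2],np.float32); q=cv2.minAreaRect(Q); print(q, np.array(q[0])-o[:2])
    A=P[(abs(z-zt)<.012)]; k=np.linalg.lstsq(np.c_[A[:,:2]-A[:,:2].mean(0),np.ones(len(A))],A[:,2],rcond=None)[0]; print("tilt",k)
go([.6711,.056,.15],10.35)
```

```text
0.009794162554343622 [ 0.65989998  0.314204   -0.54536773] [0.51028593 0.35642581 0.14243895]
0.95 [0.0022 0.1235 0.1245 0.1254 0.1624 0.1655]
((0.475484162569046, 0.2919175624847412), (0.24184788763523102, 0.11546802520751953), 61.99538803100586) [-0.03480177 -0.06450825]
tilt [0.00570282 0.00404263 0.12498148]
shift [-0.0202  0.7097  0.4712] turn [-1.071e-01 -1.000e-04 -2.000e-04] min rows 5.453206962832298 3.604174032677508
```

View pics/w3.png

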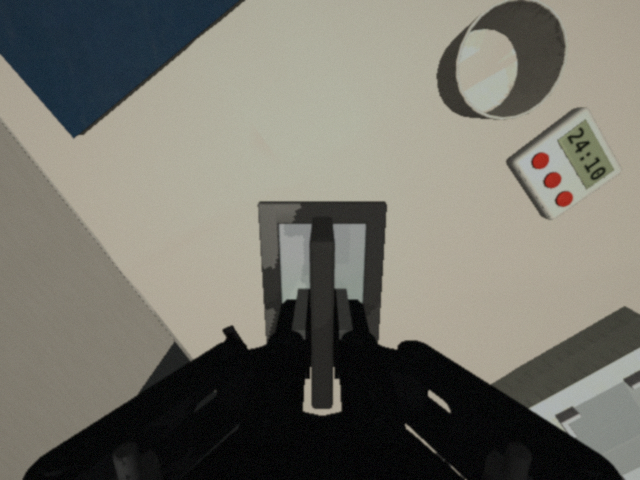

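The carrier is lifted level and centred in the jaws, with its frame at (322,205) and up. Next I carry it over the viewer.

>>> servo_tool --targets '[{"x":-0.005,"y":0.03,"z":0.02,"wx":-0.005,"wy":0.0,"wz":0.0},{"x":-0.01,"y":0.1,"z":0.07,"wx":-0.016,"wy":0.0,"wz":0.0},{"x":-0.015,"y":0.19,"z":0.126,"wx":-0.029,"wy":0.0,"wz":0.0},{"x":-0.02,"y":0.28,"z":0.186,"wx":-0.042,"wy":0.0,"wz":0.0},{"x":-0.02,"y":0.37,"z":0.246,"wx":-0.056,"wy":0.0,"wz":0.0},{"x":-0.02,"y":0.46,"z":0.306,"wx":-0.07,"wy":0.0,"wz":0.0},{"x":-0.02,"y":0.55,"z":0.365,"wx":-0.083,"wy":0.0,"wz":0.0},{"x":-0.02,"y":0.63,"z":0.418,"wx":-0.095,"wy":0.0,"wz":0.0},{"x":-0.02,"y":0.69,"z":0.458,"wx":-0.104,"wy":0.0,"wz":0.0},{"x":-0.02,"y":0.7097,"z":0.4712,"wx":-0.1071,"wy":0.0,"wz":0.0},{"x":-0.02,"y":0.7097,"z":0.4712,"wx":-0.1071,"wy":0.0,"wz":0.0},{"x":-0.02,"y":0.7097,"z":0.4712,"wx":-0.1071,"wy":0.0,"wz":0.0}]'

```text
clock: 6.52
position: [0.6706, 0.0576, 0.1497]
tool_rot: [2.392, 1.57, 1.003]
force: [0.6, 1.1, -1.0]
grip_width: 0.0097
```

Run:
```python
from h import *
go([.6714,.0565,.0735],10.35)
```

```text
shift [0.1905 0.0014 0.0031] turn [ 0.0001 -0.0001 -0.0001] min rows 1.2191125844086197 0.007043816488220622
```

>>> servo_tool --targets '[{"x":0.02,"y":0.0014,"z":0.003,"wx":0.0,"wy":0.0,"wz":0.0},{"x":0.07,"y":0.0014,"z":0.003,"wx":0.0,"wy":0.0,"wz":0.0},{"x":0.12,"y":0.0014,"z":0.003,"wx":0.0,"wy":0.0,"wz":0.0},{"x":0.16,"y":0.0014,"z":0.003,"wx":0.0,"wy":0.0,"wz":0.0},{"x":0.18,"y":0.0014,"z":0.003,"wx":0.0,"wy":0.0,"wz":0.0},{"x":0.19,"y":0.0014,"z":0.003,"wx":0.0,"wy":0.0,"wz":0.0},{"x":0.19,"y":0.0014,"z":0.003,"wx":0.0,"wy":0.0,"wz":0.0},{"x":0.19,"y":0.0014,"z":0.003,"wx":0.0,"wy":0.0,"wz":0.0}]'

```text
clock: 7.52
position: [0.6717, 0.0566, 0.0743]
tool_rot: [2.001, 1.569, 0.611]
force: [-0.1, -0.4, -0.2]
grip_width: 0.0093
```

Run:
```python
from h import *
go([.6711,.056,.0685],10.35)
c=bot.get_calibration("wrist"); im,d=bot.grab_frame("wrist"); save("w4.png",im)
im,d=bot.grab_frame("side"); save("s4.png",im[150:330,260:500].repeat(3,0).repeat(3,1))
```

```text
shift [ 0.0145 -0.0019  0.0012] turn [ 0.0001 -0.0001 -0.0003] min rows 0.09367506750150537 0.010664286941016165
```

View pics/w4.png

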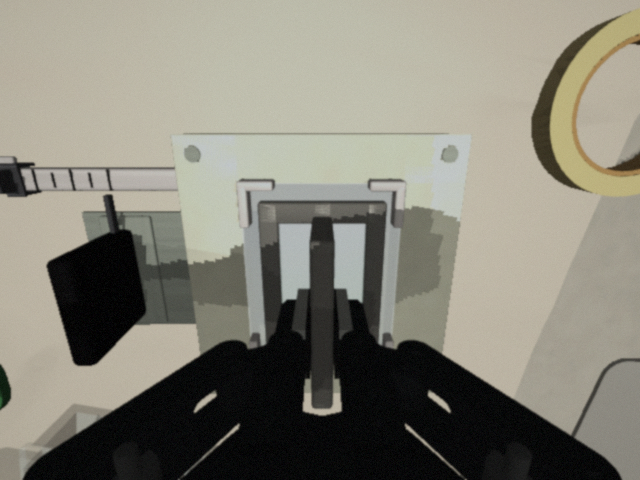

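The carrier frame (258–388, top edge at row 203) sits evenly between the locators (at 240 and 403, row 185). I'll lower it slowly.

>>> servo_tool --targets '[{"x":0.003,"y":-0.001,"z":0.001,"wx":0.0,"wy":0.0,"wz":0.0},{"x":0.006,"y":-0.001,"z":0.001,"wx":0.0,"wy":0.0,"wz":0.0},{"x":0.009,"y":-0.001,"z":0.001,"wx":0.0,"wy":0.0,"wz":0.0},{"x":0.011,"y":-0.001,"z":0.001,"wx":0.0,"wy":0.0,"wz":0.0},{"x":0.013,"y":-0.001,"z":0.001,"wx":0.0,"wy":0.0,"wz":0.0},{"x":0.014,"y":-0.001,"z":0.001,"wx":0.0,"wy":0.0,"wz":0.0},{"x":0.015,"y":-0.001,"z":0.001,"wx":0.0,"wy":0.0,"wz":0.0},{"x":0.015,"y":-0.001,"z":0.001,"wx":0.0,"wy":0.0,"wz":0.0}]'

```text
clock: 8.62
position: [0.6713, 0.0561, 0.0682]
tool_rot: [2.042, 1.569, 0.652]
force: [0.4, 0.8, -0.2]
grip_width: 0.0094
```

>>> servo_tool --targets '[{"x":0.0007,"y":0.0,"z":0.0,"wx":0.0,"wy":0.0,"wz":0.0},{"x":0.0015,"y":0.0,"z":0.0,"wx":0.0,"wy":0.0,"wz":0.0},{"x":0.002,"y":0.0,"z":0.0,"wx":0.0,"wy":0.0,"wz":0.0},{"x":0.002,"y":0.0,"z":0.0,"wx":0.0,"wy":0.0,"wz":0.0}]'

```text
clock: 9.12
position: [0.6715, 0.0561, 0.0678]
tool_rot: [1.946, 1.569, 0.556]
force: [-1.9, -0.6, 5.6]
grip_width: 0.0093
```

Contact shows at 5.6 N, so the carrier is seated. Releasing it now.

>>> servo_tool --targets '[{"x":0.0,"y":0.0,"z":0.0,"wx":0.0,"wy":0.0,"wz":0.0},{"x":0.0,"y":0.0,"z":0.0,"wx":0.0,"wy":0.0,"wz":0.0},{"x":0.0,"y":0.0,"z":0.0,"wx":0.0,"wy":0.0,"wz":0.0},{"x":0.0,"y":0.0,"z":0.0,"wx":0.0,"wy":0.0,"wz":0.0}]' --grip -0.2

```text
clock: 9.62
position: [0.6715, 0.0561, 0.0677]
tool_rot: [1.951, 1.569, 0.561]
force: [-1.1, -0.5, 0.2]
grip_width: 0.0344
```

>>> servo_tool --targets '[{"x":-0.02,"y":0.0,"z":0.0,"wx":0.0,"wy":0.0,"wz":0.0},{"x":-0.08,"y":0.0,"z":0.0,"wx":0.0,"wy":0.0,"wz":0.0},{"x":-0.17,"y":0.0,"z":0.0,"wx":0.0,"wy":0.0,"wz":0.0},{"x":-0.25,"y":0.0,"z":0.0,"wx":0.0,"wy":0.0,"wz":0.0},{"x":-0.28,"y":0.0,"z":0.0,"wx":0.0,"wy":0.0,"wz":0.0},{"x":-0.28,"y":0.0,"z":0.0,"wx":0.0,"wy":0.0,"wz":0.0},{"x":-0.28,"y":0.0,"z":0.0,"wx":0.0,"wy":0.0,"wz":0.0}]'

```text
clock: 10.5
position: [0.6707, 0.056, 0.1785]
tool_rot: [2.956, 1.57, 1.566]
force: [-0.1, 0.7, 0.1]
grip_width: 0.034
```

Run:
```python
from h import *
c=bot.get_calibration("wrist"); im,d=bot.grab_frame("wrist"); save("w5.png",im); np.savez("w5.npz",im=im,d=d,**{k:np.array(v) for k,v in c.items()})
def rect(P,n):
    Q=np.ascontiguousarray(P[:,:2],np.float32); r=cv2.minAreaRect(Q); print(n,len(Q),np.round(r[0],4),np.round(r[1],4),round(r[2],2),np.median(P[:,2]).round(4))
for r in bot.trace("wrist","carrier")[:1]:
    P=world("wrist",d,r["mask"],c); z=P[:,2]; rect(P[(z>.084)&(z<.096)],"handle"); rect(P[(z>.047)&(z<.056)],"frame")
for r in bot.trace("wrist","mark_line")[:1]: print("mark",r["confidence"],r["pixel"],np.median(world("wrist",d,r["mask"],c),0))
P=world("wrist",d,np.ones((480,640),bool),c);x,y,z=P.T
q=P[(x>.52)&(x<.585)&(y>-.05)&(y<.09)&(z>.079)&(z<.089)]; print(len(q)); rect(q,"bar")
go([.5575,.0353,.15],10.4)
```

```text
handle 1429 [0.6713 0.0559] [0.0099 0.0818] 10.07 0.0896
frame 6772 [0.671  0.0558] [0.0644 0.0961] 10.23 0.0502
mark 0.69 [126.5, 165.2] [0.49947536 0.08168458 0.03863093]
1166
bar 1166 [0.5586 0.0358] [0.0121 0.0557] 10.16 0.0834
shift [ 7.160e-02 -2.881e-01 -2.000e-04] turn [-0.     -0.0001 -0.0001] min rows 1.9000294354414182 0.004940815066510163
```

View pics/w5.png

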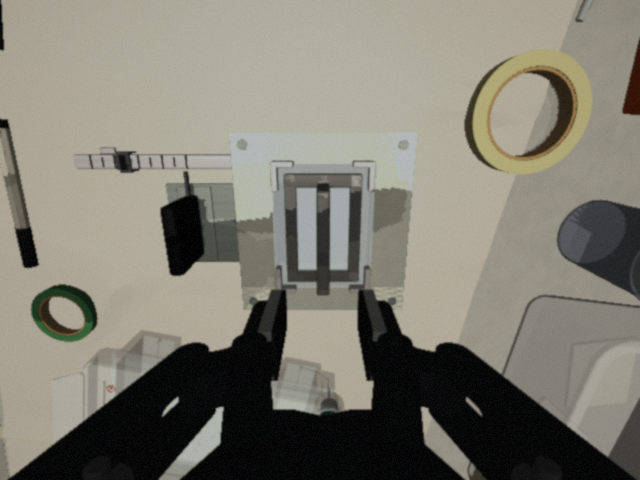

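The carrier is seated at (0.671, 0.056), inside all four locators; it shows at (322,228). The bar is at (183,235), the index tip at (186,175) and the clip at (125,160). Next I move over the bar.

>>> servo_tool --targets '[{"x":0.0,"y":-0.03,"z":0.0,"wx":0.0,"wy":0.0,"wz":0.0},{"x":0.01,"y":-0.1,"z":0.0,"wx":0.0,"wy":0.0,"wz":0.0},{"x":0.03,"y":-0.18,"z":0.0,"wx":0.0,"wy":0.0,"wz":0.0},{"x":0.05,"y":-0.25,"z":0.0,"wx":0.0,"wy":0.0,"wz":0.0},{"x":0.07,"y":-0.28,"z":0.0,"wx":0.0,"wy":0.0,"wz":0.0},{"x":0.07,"y":-0.286,"z":0.0,"wx":0.0,"wy":0.0,"wz":0.0},{"x":0.07,"y":-0.286,"z":0.0,"wx":0.0,"wy":0.0,"wz":0.0}]'

```text
clock: 11.52
position: [0.5591, 0.0356, 0.1508]
tool_rot: [2.279, 1.569, 0.89]
force: [0.7, 0.3, 0.1]
grip_width: 0.0344
```

Run:
```python
from h import *
go([.5583,.0355,.047],10.3)
c=bot.get_calibration("wrist"); im,d=bot.grab_frame("wrist"); save("w6.png",im); np.savez("w6.npz",im=im,d=d,**{k:np.array(v) for k,v in c.items()})
for t in("mark_line","index_tip"):
  for r in bot.trace("wrist",t)[:1]: print(t,r["confidence"],r["pixel"],r["mask"].sum(),np.median(world("wrist",d,r["mask"],c),0))
P=world("wrist",d,np.ones((480,640),bool),c)
a=np.radians(10.3); e=np.array([np.cos(a),np.sin(a)]); n=np.array([-e[1],e[0]]); q=P[:,:2]-[.6711,.0559]; X=q@e;Y=q@n;z=P[:,2]
m=(X<-.08)&(X>-.23)&(Y>.045)&(Y<.075)&(z>.038)
for lo in(.038,.040,.043,.046,.05):
    k=m&(z>lo)&(z<lo+.003); print(lo,k.sum(),np.percentile(X[k],[2,50,98]).round(4) if k.any() else '',np.percentile(Y[k],[2,50,98]).round(4) if k.any() else '')
k=(X<-.09)&(X>-.14)&(Y>.03)&(Y<.05)&(z>.037); print("idx",k.sum(),np.percentile(X[k],[2,50,98]).round(4),np.percentile(Y[k],[2,98]).round(4),np.percentile(z[k],[2,50,98]).round(4))
k=(X<-.09)&(X>-.14)&(abs(Y)<.03)&(z>.079); print("bar",np.percentile(X[k],[1,50,99]).round(4))
```

```text
shift [ 0.2596 -0.0022  0.    ] turn [ 0.0002 -0.0001 -0.0002] min rows 1.6613425566856945 0.011174561156535017
mark_line 0.54 [253.8, 161.8] 354 [0.49884469 0.08212993 0.03837367]
index_tip 0.61 [331.4, 233.0] 6952 [0.56318666 0.04193811 0.03209646]
0.038 137 [-0.1708 -0.1644 -0.1607] [0.0477 0.0566 0.0646]
0.04 37 [-0.1651 -0.116  -0.1137] [0.0451 0.0487 0.0614]
0.043 24 [-0.1675 -0.1647 -0.1141] [0.0475 0.0567 0.0616]
0.046 58 [-0.1672 -0.166  -0.1645] [0.0502 0.0552 0.0615]
0.05 0  
idx 101 [-0.116  -0.1152 -0.1137] [0.0307 0.0487] [0.0407 0.0423 0.0437]
bar [-0.1393 -0.1151 -0.0906]
```

View pics/w6.png

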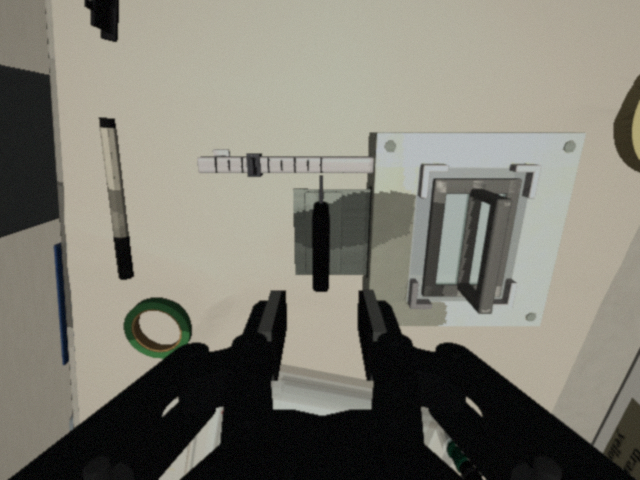

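The clip is at (254,164), the index tip at (321,178), and the bar at (321,245) lines up with the jaws. Next I descend and grip.

>>> servo_tool --targets '[{"x":0.03,"y":-0.0022,"z":0.0,"wx":0.0,"wy":0.0,"wz":0.0},{"x":0.08,"y":-0.0022,"z":0.0,"wx":0.0,"wy":0.0,"wz":0.0},{"x":0.13,"y":-0.0022,"z":0.0,"wx":0.0,"wy":0.0,"wz":0.0},{"x":0.18,"y":-0.0022,"z":0.0,"wx":0.0,"wy":0.0,"wz":0.0},{"x":0.22,"y":-0.0022,"z":0.0,"wx":0.0,"wy":0.0,"wz":0.0},{"x":0.25,"y":-0.0022,"z":0.0,"wx":0.0,"wy":0.0,"wz":0.0},{"x":0.258,"y":-0.0022,"z":0.0,"wx":0.0,"wy":0.0,"wz":0.0},{"x":0.258,"y":-0.0022,"z":0.0,"wx":0.0,"wy":0.0,"wz":0.0}]'

```text
clock: 12.68
position: [0.5583, 0.0356, 0.0476]
tool_rot: [2.272, 1.569, 0.882]
force: [-0.4, 0.2, -0.1]
grip_width: 0.0342
```

>>> servo_tool --targets '[{"x":0.0,"y":0.0,"z":0.0,"wx":0.0,"wy":0.0,"wz":0.0},{"x":0.0,"y":0.0,"z":0.0,"wx":0.0,"wy":0.0,"wz":0.0},{"x":0.0,"y":0.0,"z":0.0,"wx":0.0,"wy":0.0,"wz":0.0},{"x":0.0,"y":0.0,"z":0.0,"wx":0.0,"wy":0.0,"wz":0.0},{"x":0.0,"y":0.0,"z":0.0,"wx":0.0,"wy":0.0,"wz":0.0},{"x":0.0,"y":0.0,"z":0.0,"wx":0.0,"wy":0.0,"wz":0.0}]' --grip -1 --squeeze 50

```text
clock: 13.42
position: [0.5584, 0.0355, 0.0483]
tool_rot: [2.049, 1.569, 0.66]
force: [-2.2, -0.6, 5.9]
grip_width: 0.0115
```

Run:
```python
from h import *
s=bot.observe(); print(s["position"],s["force"]); R=Ro.from_euler('xyz',s["tool_rot"]).as_matrix(); print(R.round(3), np.degrees(np.arctan2(R[1,1],R[0,1])))
v=-np.array([np.cos(np.radians(10.3)),np.sin(np.radians(10.3)),0]); print("pull dir in tool",R.T@v)
```

```text
[0.55841966 0.03550486 0.04828468] [-2.19006781 -0.58968353  5.90090642]
[[ 0.001  0.984  0.18 ]
 [ 0.001  0.18  -0.984]
 [-1.     0.001 -0.001]] 10.388350360570863
pull dir in tool [-0.00149154 -0.9999977  -0.00154316]
```

>>> servo_tool --targets '[{"x":0.0,"y":-0.005,"z":0.0,"wx":0.0,"wy":0.0,"wz":0.0},{"x":0.0,"y":-0.014,"z":0.0,"wx":0.0,"wy":0.0,"wz":0.0},{"x":0.0,"y":-0.024,"z":0.0,"wx":0.0,"wy":0.0,"wz":0.0},{"x":0.0,"y":-0.034,"z":0.0,"wx":0.0,"wy":0.0,"wz":0.0},{"x":0.0,"y":-0.045,"z":0.0,"wx":0.0,"wy":0.0,"wz":0.0},{"x":0.0,"y":-0.056,"z":0.0,"wx":0.0,"wy":0.0,"wz":0.0},{"x":0.0,"y":-0.067,"z":0.0,"wx":0.0,"wy":0.0,"wz":0.0},{"x":0.0,"y":-0.078,"z":0.0,"wx":0.0,"wy":0.0,"wz":0.0},{"x":0.0,"y":-0.088,"z":0.0,"wx":0.0,"wy":0.0,"wz":0.0},{"x":0.0,"y":-0.096,"z":0.0,"wx":0.0,"wy":0.0,"wz":0.0},{"x":0.0,"y":-0.1,"z":0.0,"wx":0.0,"wy":0.0,"wz":0.0},{"x":0.0,"y":-0.1,"z":0.0,"wx":0.0,"wy":0.0,"wz":0.0}]'

```text
clock: 14.92
position: [0.5195, 0.0284, 0.0484]
tool_rot: [1.873, 1.568, 0.484]
force: [7.4, 1.4, -9.7]
grip_width: 0.0109
```

```bash
cat > m.py <<'E'
from h import *
import sys
c=bot.get_calibration("wrist"); s=bot.observe(); im,d=bot.grab_frame("wrist"); n=sys.argv[1]
print(s["position"],s["force"],s["grip_width"])
P=world("wrist",d,np.ones((480,640),bool),c)
a=np.radians(10.3); e=np.array([np.cos(a),np.sin(a)]); nn=np.array([-e[1],e[0]]); q=P[:,:2]-[.6711,.0559]; X=q@e;Y=q@nn;z=P[:,2]
for nm,k in(("fin",(X<-.14)&(X>-.18)&(Y>.0505)&(Y<.063)&(z>.0445)),("idx",(X<-.10)&(X>-.19)&(Y>.030)&(Y<.0485)&(z>.0395)&(z<.046))):
    print(nm,k.sum(),np.percentile(X[k],[2,25,50,75,98]).round(4),np.percentile(Y[k],[2,98]).round(4),np.percentile(z[k],[2,50,98]).round(4))
T=np.array([.6711,.0559])-.16*e+.05*nn; u,v=proj("wrist",[*T,.045]); u,v=int(u),int(v); print("crop",u-60,v-45)
cr=im[max(v-45,0):v+45,max(u-60,0):u+60]; save(n,cv2.resize(cr,None,fx=6,fy=6,interpolation=cv2.INTER_CUBIC))
E
python3 m.py w7.png
```

```text
[0.51946492 0.0284122  0.04836871] [ 7.43236314  1.43119622 -9.69988255] 0.010948624425201179
fin 181 [-0.1673 -0.1667 -0.1659 -0.1651 -0.1646] [0.0507 0.0615] [0.0458 0.0469 0.0481]
idx 228 [-0.1555 -0.155  -0.1543 -0.1536 -0.1531] [0.0306 0.0482] [0.0412 0.0423 0.0433]
crop 248 157
```

View pics/w7.png

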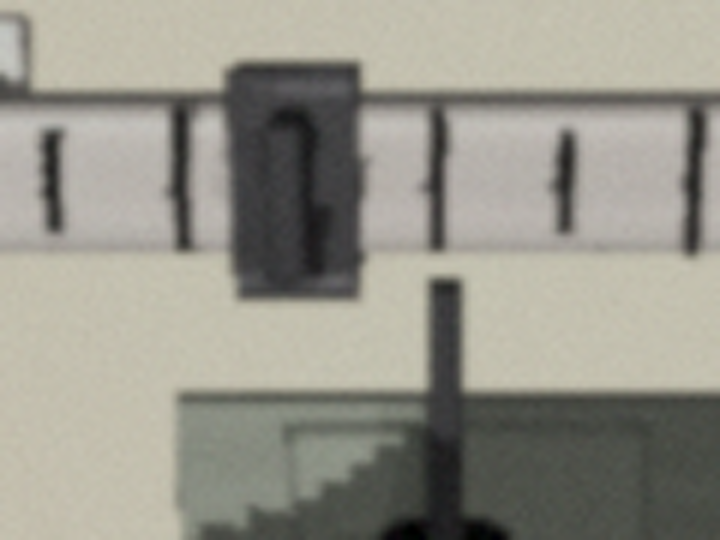

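The clip's fin is about 11.6 mm further out than the index; in the crop the fin is at about x=290 and the index at x=445. I'll ease it out the rest of the way.

>>> servo_tool --targets '[{"x":0.0,"y":-0.005,"z":0.0,"wx":0.0,"wy":0.0,"wz":0.0},{"x":0.0,"y":-0.011,"z":0.0,"wx":0.0,"wy":0.0,"wz":0.0},{"x":0.0,"y":-0.017,"z":0.0,"wx":0.0,"wy":0.0,"wz":0.0},{"x":0.0,"y":-0.023,"z":0.0,"wx":0.0,"wy":0.0,"wz":0.0},{"x":0.0,"y":-0.028,"z":0.0,"wx":0.0,"wy":0.0,"wz":0.0},{"x":0.0,"y":-0.03,"z":0.0,"wx":0.0,"wy":0.0,"wz":0.0},{"x":0.0,"y":-0.03,"z":0.0,"wx":0.0,"wy":0.0,"wz":0.0},{"x":0.0,"y":-0.03,"z":0.0,"wx":0.0,"wy":0.0,"wz":0.0}]'

```text
clock: 15.98
position: [0.5083, 0.0264, 0.0484]
tool_rot: [1.801, 1.566, 0.411]
force: [7.6, 0.9, -12.8]
grip_width: 0.0115
```

```bash
python3 m.py w8.png
```

```text
[0.50825023 0.02637402 0.04840753] [  7.56929137   0.94803881 -12.75258786] 0.011501296572726558
fin 182 [-0.1673 -0.1669 -0.166  -0.1651 -0.1647] [0.0507 0.0615] [0.0454 0.047  0.0483]
idx 229 [-0.1669 -0.1665 -0.166  -0.1651 -0.1646] [0.0305 0.0481] [0.041  0.0423 0.0434]
crop 274 157
```

View pics/w8.png

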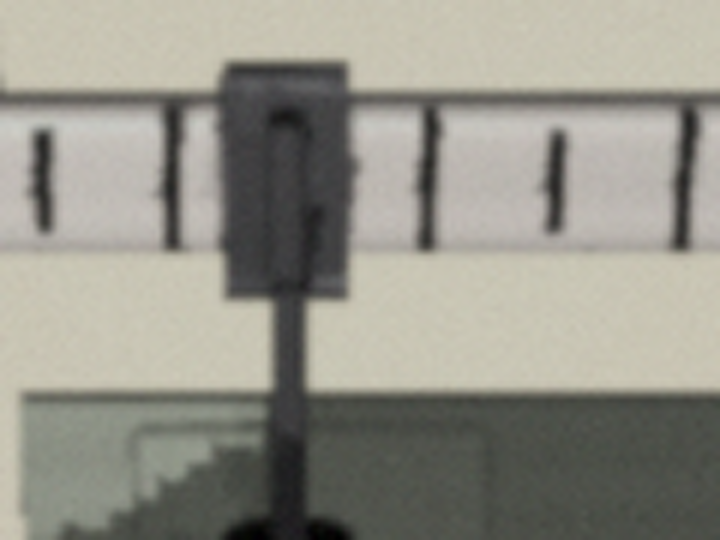

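The index (x≈289 in the crop) lines up with the fin (x≈287), and depth agrees to about 0.1 mm. I'll do one last check of the hold, the carrier and the bystanders, then hand in.

```bash
python3 m.py w9.png
python3 - <<'E'
from h import *
im,d=bot.grab_frame("scene"); d0=np.load("scened.npy")
for t in ("carrier","timer","tip_cup","tape_roll","marker","comb","tweezers"):
    for r in bot.trace("scene",t)[:1]: print(t,round(r["confidence"],2),r["pixel"],np.median(world("scene",d,r["mask"]),0).round(3),"before, same pixels",np.median(world("scene",d0,r["mask"]),0).round(3))
bot.job_done()
E
```

```text
[0.50821388 0.02637945 0.04838654] [  7.79814881   1.69173491 -12.94197987] 0.011362693535286125
fin 181 [-0.1673 -0.1669 -0.166  -0.1651 -0.1647] [0.0506 0.0614] [0.0455 0.047  0.0484]
idx 234 [-0.1669 -0.1665 -0.166  -0.1651 -0.1646] [0.0303 0.0484] [0.0406 0.0423 0.0436]
crop 274 157
carrier 0.61 [286.4, 225.4] [0.666 0.061 0.05 ] before, same pixels [0.676 0.053 0.044]
timer 0.67 [190.1, 280.9] [0.702 0.313 0.016] before, same pixels [0.703 0.313 0.015]
tip_cup 0.95 [150.1, 314.8] [0.688 0.408 0.023] before, same pixels [0.688 0.408 0.023]
tape_roll 0.95 [401.4, 253.3] [ 0.42  -0.093  0.011] before, same pixels [ 0.42  -0.093  0.011]
marker 0.71 [329.5, 255.3] [0.538 0.044 0.031] before, same pixels [0.545 0.036 0.03 ]
tweezers 0.52 [446.6, 208.2] [ 0.458 -0.314  0.008] before, same pixels [ 0.458 -0.315  0.008]
the job is handed in; nothing more can be done
```

The job is handed in at about 16.5 s of the 51 s allowed. The carrier is seated on the window and released, and the arm is still holding the shutter out at the mark.

- **Carrier:** I gripped it at 25 N and set it down with about 6 N of contact force. From the wrist camera after release, its centre was within about 0.2 mm of the window's and its rotation within about 0.2°. It was flat and inside all four locators.
- **Shutter:** I gripped the bar at 50 N and eased it out about 51 mm, never letting go. The last two looks put the index and the mark at the same position (both -0.166 m along the viewer, within about 0.1 mm). The pull stayed steady at about 8 N, with about 13 N of vertical force at the wrist, well under the limit.
- **Other things on the bench:** the timer, cup, tape roll and tweezers showed no movement.
- **Checks that failed:** in the last picture the network reported the shutter as the marker pen and did not find the comb, so those two were not confirmed by measurement. The arm never worked near either of them.

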